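# Pack the lemon and clamp the tub shut

## Robot

A 6-joint arm with a two-finger parallel gripper is mounted at the origin on a cart in front of the work surface, level with it; the furniture and walls round the work are solid. World frame = base frame: x ahead of the robot, y to its left, z up, the work surface at z = 0. Lengths are in m, angles in rad, forces in N, time in s.
With the tool pointing down it reaches from about 0.35 to 0.975 m from the base axis. Payload 4.9 kg.
Tool frame: the origin (TCP) lies on the mounting face of the last link; the fingertips stand 173 mm ahead of it and the grasp point (between the pads) lies 155 mm ahead of it; z points along the fingers, y is the line along which they close (so a half turn about z gives the same grasp; the last joint's range is limited). The gripper opens to 85 mm and grips with 20 to 120 N. Pads are 22 mm wide; open, the fingers measure 114 mm over their backs; the gripper's body (76 mm by 85 mm) begins 54 mm behind the grasp point. The pads swing forward as they close: fully open they stand 13 mm farther back than shut.
Start: joints at [1.198, 0.053, 1.613, -0, 1.476, -0.119], TCP at [0.157, 0.605, 0.405] pointing down, gripper open.
Joint ranges: [-3.01, 3.01], [-1.01, 2.22], [0.06, 2.58], [-1.02, 4.17], [0.09, 2.62], [-3.14, 3.14]. Speed limits (rad/s): [2.57, 2.57, 3.14, 3.14, 3.14, 3.14].

## Interface

Orientations are given as a rotation vector (axis times angle).
In Python, from station import monitor, eyes, finish_job gives the robot as it stands. The module is installed in compiled form; this text tells all that it offers.
- The arm moves only by the tool step_arm, never from a script. Its argument "commands" is a list of rows, each a list of 3 entries, a list of its own where there are three numbers: the opening in per cent of the stroke, from 0 (shut) to 100 (fully open), then the shift along the tool's x, y, z in mm, then the turn about the tool's z in degrees. In form: [[hand, [x, y, z], yaw], ...]. A call has 1 to 12 rows; each row is the pose to reach, as a shift and turn from the pose commanded when the call began, along the tool's axes at that moment; what a row does not reach only later rows make up. A row lasts 1/8 s, in which the tool goes at most 62.5 mm and 10.7 degrees, less where a joint would pass 70% of its speed; a pose out of reach is approached as far as the arm can. A call with a gripper value outside its range is refused whole. The fingers move at their own pace and stop on an object; "squeeze" is the grip in N (left out, the last holds). Time passes only in rows, so rows that repeat a pose let the fingers close. It gives the time, the measured TCP pose, the force, the opening and the grip force at its end, in the units of the state.
- monitor.get_obs(): the state, without advancing time (a new reading comes with each control period).
- eyes.get_image(name): name is "scene" or "side" or "wrist"; returns the picture (420x560x3 uint8, red, green, blue); there is no depth.
- eyes.camera_info(name): a dict with "camera_matrix" (3x3 intrinsics, pixels), "extrinsics" (4x4, takes a point from camera to world coordinates). Camera axes: x right, y down, z forward; pixel columns grow to the right and rows downward; lengths in m; the calibration is good to about 2 mm. A picture is of the moment at which its call begins: read the wrist's pose just before it. camera_info takes no time and is no camera call; for the wrist camera it gives the pose at the moment of the call.
- finish_job(): hands the job in; it is judged then, once.
The state is a dict: "t": time; "q": joint angles; "dq": joint speeds; "effort": joint torques, N m; "tool_pos": TCP position; "tool_rot": TCP orientation; "contact_force": force on the tool from outside, world axes, zero at the start; "wrist_torque": the same for the moment, N m; "opening": finger opening in m; "grip_force": force on a finger pad.
Only numpy, scipy, OpenCV 4.12 (cv2) and the standard library are available. Lean on these libraries where they do the work, as an engineer would, in place of code of your own. Each camera call takes 0.05 s, during which the arm holds its last target. There are 200 camera calls.

## Task

Put the lemon away in the open food tub, lowering it in rather than dropping it, then fold the tub's lid down, bring the latch's wire loop up and over so that its bar sits behind the lip of the keeper on the lid, and press the latch lever all the way down so that the lid is pulled tight on its seal and the latch stays shut. Leave the garlic, the mug and the spice jar standing where they are.

Things in the scene. Friction and masses are not known exactly. Their poses are not given: they have to be found in the camera images.
- lemon_center (a point): Lemon, 75 mm long (along its x) by 56 mm wide (y) by 57 mm high, about 0.1 kg; this point is its centre, half-way up. z up at the start.
- tub_floor (a point): White food tub, fixed to the range top: 140 mm deep (x) by 190 mm wide (y), rim 105 mm above the range, walls 5 mm; latch on its -x face, lid hinge along its +x face. This point is the centre of the inner floor, 5 mm above the range and 100 mm below the rim; its axes are the tub's, z up. Yaw under 20 degrees: the -x face looks roughly to the robot.
- tub_rim (a point): The point 100 mm above tub_floor, at the height of the rim; same axes.
- lid_hinge (a point): Centre of the lid's hinge axis (along the tub's y), at the tub's far rim.
- lid (a joint): Angle of the lid (grey, 142 x 194 x 10 mm) on its stiff hinge: 0 when it lies on the seal, growing as it opens (1.57 upright), at most 1.80. It stays where it is left; 2 to 4 N at its free edge move it. It lies 4 mm proud at its front on a rubber seal until the latch pulls it down (about 20 N).
- lid_push (a point): A point on the lid's outer face (its top when shut), 124 mm from the hinge axis and midway along its width: a good place to push. The lid's free edge is 21 mm farther out, the keeper's lip ends 36 mm farther out and stands 6 mm proud of this face.
- keeper (a point): Keeper: steel ledge in the middle of the lid's free edge, 44 mm wide (y), flush with the lid's top, with an upturned lip (4 mm thick) on its outer edge. This point moves with the lid: seat of the bar's centre, 3 mm above the ledge, 3 mm inward of the lip, whose top is 3 mm higher. Axes as the tub's with the lid shut. 14 mm above the rim when tight, 18 mm when the lid only lies on its seal.
- lever_pivot (a point): Pivot of the latch lever (axis along the tub's y), on a bracket 22 mm in front of the tub's -x face, 34 mm below the rim.
- lever (a joint): Angle of the lever: 0 when pressed fully down on its stop (handle pointing away from the tub, 35 degrees below level), growing as the handle is raised, at most 1.80. It starts raised, steeply upward and leaning away from the tub. Stiff: stays where it is left, needs 2 to 5 N near its tip; the last 30 degrees pull on the lid, the last 9 go over centre.
- lever_tip (a point): Rounded end of the lever's steel handle, 57.5 mm from its pivot; the handle is a plate 36 mm wide (y) and 5 mm thick.
- loop_axle (a point): Axis (along y) on which the wire loop hangs from the lever, 16 mm from the lever pivot; it moves with the lever.
- loop (a joint): Angle of the wire loop to the lever: 0 as it stands when latched, growing as it folds outward, away from the lid, to its stop at 2.20, where it starts. It swings freely and falls under its weight.
- loop_bar (a point): Centre of the loop's round bar (6 mm thick, 62 mm long along y), 66 mm from the loop axle. The two 6 mm side wires of the loop run at y = +31 and -31 mm, with the lever between them.
- loop_tab (a point): Flat finger tab that stands up from the middle of the bar: 30 mm wide (y), 6 mm thick, reaching to 31 mm beyond the bar on the line from the axle; this point is in its middle plane, 20 mm beyond the bar. It can be pinched across its 30 mm width from above.
- garlic: Garlic bulb, 48 mm wide, 49 mm high, to be left alone; origin under its centre.
- mug: Cream-coloured mug, 90 mm wide (128 mm with its handle), 104 mm high, to be left alone; origin under its centre.
- spice_jar: Glass spice jar with a yellow-brown cap, 42 mm thick, 96 mm high, to be left alone; origin under its centre.
Mind the look-alikes: they are no part of the job. Of the things that look like the part that bears lemon_center, the middle-sized one is meant.

How it is judged:
On the way, in this order (a step that is already met when the one before it is completed fails the run):
1. the lemon lies inside the tub, with the lid still open (x of lemon_center in the frame of tub_floor between -0.065 and 0.065 m and y of lemon_center in the frame of tub_floor between -0.09 and 0.09 m and z of lemon_center in the frame of tub_floor below 0.05 m and value of joint lid above 0.5 rad), for 0.2 s.
2. the lid lies on its seal (value of joint lid below 0.04 rad), for 0.2 s.
3. the loop's bar lies behind the keeper's lip, with the lever still raised (x of loop_bar in the frame of keeper between -0.004 and 0.045 m and z of loop_bar in the frame of keeper between -0.004 and 0.006 m and value of joint lid below 0.06 rad and value of joint lever above 0.6 rad), for 0.2 s.
4. the lever is fully down and the lid is pulled tight (value of joint lever below 0.1 rad and z of keeper in the frame of tub_rim below 0.0158 m), for 0.2 s.
At the end, for the whole second after the job is handed in: The lemon lies on the floor of the tub; the loop's bar sits behind the keeper's lip (within about 5 mm of its seat), the lever is down to within 0.1 rad of its stop, and the lid is pulled tight: the keeper point at most 15.8 mm above the rim (14 mm is fully tight, 18 mm merely lying on the seal) (all of step 4 and value of joint lid below 0.04 rad and x of loop_bar in the frame of keeper between -0.004 and 0.006 m and z of loop_bar in the frame of keeper between -0.004 and 0.005 m and x of lemon_center in the frame of tub_floor between -0.065 and 0.065 m and y of lemon_center in the frame of tub_floor between -0.09 and 0.09 m and z of lemon_center in the frame of tub_floor between 0 and 0.05 m); the robot touches nothing.
It fails at once if the lemon is dropped or thrown into the tub (faster than 0.9 m/s below the rim) (horizontal distance between lemon_center and tub_floor below 0.1 m and z of lemon_center in the frame of tub_floor below 0.1 m and linear speed of lemon above 0.9 m/s).
It fails at once if the garlic, the mug or the spice jar is moved by more than 40 mm or tipped over (distance of any of garlic, mug, spice_jar from where it was at the start of the episode above 0.04 m or angle between any of mug, spice_jar's own z axis and vertical above 0.5 rad).
It also fails if it takes over 61 s, if anything falls off the work surface, if the arm or the gripper's body presses on something with over 40 N, if the wrist force passes 120 N, or if a joint passes its speed limit or range.

## Working session

There is one attempt and no reset: what is moved stays moved. The work goes in short steps, Python scripts to look and compute and a tool call to move; the robot and the scene stay as the last step left them, time stands still between calls to the robot, and variables do not carry over. Pictures are saved under pics/ and viewed, at most 12 in all, crops included, and the job is handed in when it is done.

Besides the shell and the picture viewer there is one more tool, called after "Call:" in YAML: its name, and indented under it one key for each argument. step_arm: Moves the arm, as the interface text tells. Its arguments: {"type":"object","properties":{"commands":{"type":"array"},"squeeze":{"type":"number"}},"required":["commands"]}

```bash
mkdir -p pics; python3 - <<'E'
from station import monitor, eyes
import cv2,numpy as np
o=monitor.get_obs();print(o)
for n in["scene","side","wrist"]:
    im=eyes.get_image(n);cv2.imwrite(f"pics/{n}0.png",im[:,:,::-1]);c=eyes.camera_info(n);print(n,np.round(c["camera_matrix"],1).tolist(),np.round(c["extrinsics"],4).tolist())
a=[cv2.imread(f"pics/{n}0.png") for n in["scene","side"]]
E
```

```text
{'t': 0.0, 'q': array([ 1.19799433e+00,  5.33849266e-02,  1.61434042e+00,  3.84001029e-06,
        1.47598117e+00, -1.19025564e-01]), 'dq': array([-1.41568529e-06, -1.05326129e-03,  1.84135277e-04, -1.78394227e-03,
        2.06916389e-04, -2.19637006e-03]), 'effort': array([-5.05546850e-04, -3.93677473e+01, -3.70180357e+01, -1.73750359e-04,
        7.08263658e-03,  1.78147519e-05]), 'tool_pos': array([0.1568274 , 0.60472117, 0.4034175 ]), 'tool_rot': array([-0.39749702, -3.11581992,  0.00321856]), 'contact_force': array([-0.33384429,  0.74732116,  0.07775949]), 'wrist_torque': array([-0.01728515,  0.00459694, -0.03128012]), 'grip_force': 0.0, 'opening': 0.08533168871650962}
scene [[489.7, 0.0, 278.1], [0.0, 489.7, 218.3], [0.0, 0.0, 1.0]] [[0.832, -0.3527, 0.4283, 0.0497], [-0.5545, -0.5541, 0.6208, -0.7201], [0.0183, -0.754, -0.6566, 0.9144], [0.0, 0.0, 0.0, 1.0]]
side [[523.7, 0.0, 286.1], [0.0, 523.7, 195.7], [0.0, 0.0, 1.0]] [[0.944, -0.1869, 0.2718, 0.2455], [-0.3298, -0.5519, 0.7659, -0.7951], [0.0069, -0.8127, -0.5826, 0.7631], [0.0, 0.0, 0.0, 1.0]]
wrist [[354.4, 0.0, 278.7], [0.0, 354.4, 209.3], [0.0, 0.0, 1.0]] [[0.2512, 0.9271, 0.2783, 0.0852], [0.9679, -0.2402, -0.0736, 0.6227], [-0.0014, 0.2879, -0.9577, 0.3721], [0.0, 0.0, 0.0, 1.0]]
```

View pics/scene0.png

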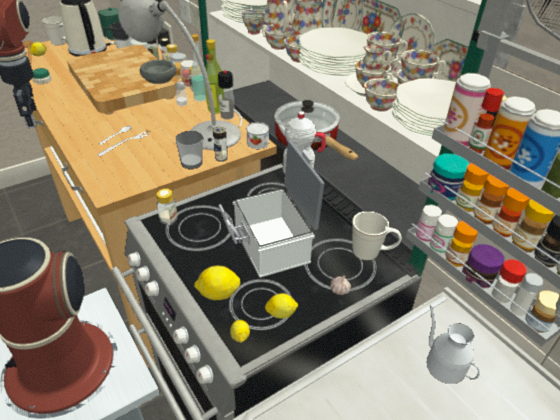

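View pics/side0.png

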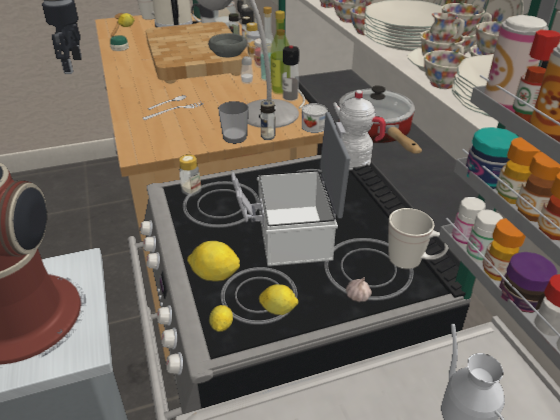

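The scene picture shows four lemon-like things: large at (217,282), middle at (282,306), small at (240,331) and one far away on the counter at (38,48). The tub is at about (275,240), with its latch at (235,220). I'll check sizes and look closer.

```bash
cat > h.py <<'E'
from station import monitor, eyes
import cv2,numpy as np
from scipy.spatial.transform import Rotation as R
def cam(n):
    c=eyes.camera_info(n);return c["camera_matrix"],c["extrinsics"]
def ray(c,uv):
    K,E=c;d=E[:3,:3]@np.linalg.solve(K,[uv[0],uv[1],1.]);return E[:3,3],d/np.linalg.norm(d)
def onz(c,uv,z):
    o,d=ray(c,uv);return o+d*(z-o[2])/d[2]
def tri(*obs):
    A=np.zeros((3,3));b=np.zeros(3)
    for c,uv in obs:
        o,d=ray(c,uv);P=np.eye(3)-np.outer(d,d);A+=P;b+=P@o
    x=np.linalg.solve(A,b);return x,max(np.linalg.norm(np.cross(x-ray(c,uv)[0],ray(c,uv)[1])) for c,uv in obs)
def proj(c,p):
    K,E=c;q=K@(E[:3,:3].T@(np.asarray(p,float)-E[:3,3]));return q[:2]/q[2]
def blobs(im,amin=100):
    h=cv2.cvtColor(im,cv2.COLOR_RGB2HSV);m=cv2.inRange(h,(22,150,70),(33,255,255))
    m=cv2.morphologyEx(m,cv2.MORPH_CLOSE,np.ones((5,5)))
    n,l,s,ce=cv2.connectedComponentsWithStats(m)
    return [(ce[i],s[i],l==i) for i in range(1,n) if s[i,4]>amin]
E
python3 - <<'E'
from h import *
for n in["scene","side"]:
    im=cv2.imread(f"pics/{n}0.png")[:,:,::-1].copy();c=cam(n)
    for ce,s,m in blobs(im):
        print(n,np.round(ce),s[4],np.round(onz(c,ce,.028),3), np.round(np.sqrt(s[4])*np.linalg.norm(onz(c,ce,.028)-c[1][:3,3])/c[0][0,0],3))
a=cv2.imread("pics/scene0.png")[170:290,195:335];b=cv2.imread("pics/side0.png")[110:270,215:355]
a=cv2.resize(a,None,fx=2.85,fy=2.85,interpolation=2);b=cv2.resize(b,None,fx=2.85,fy=2.85,interpolation=2)
o=np.zeros((456,798,3),np.uint8);o[:342,:399]=a[:342,:399];o[:456,399:]=b[:456,:399];cv2.imwrite("pics/tub0.png",o)
E
```

```text
scene [211.  48.] 121 [1.021 1.262 0.028] 0.053
scene [37. 49.] 176 [0.36  1.659 0.028] 0.069
scene [215.  96.] 114 [0.817 0.842 0.028] 0.043
scene [471. 188.] 147 [ 1.192 -0.079  0.028] 0.039
scene [165. 196.] 147 [0.405 0.373 0.028] 0.036
scene [538. 212.] 413 [ 1.265 -0.257  0.028] 0.065
scene [461. 246.] 117 [ 0.969 -0.231  0.028] 0.03
scene [217. 282.] 1183 [0.375 0.002 0.028] 0.084
scene [281. 305.] 611 [ 0.465 -0.138  0.028] 0.057
scene [240. 330.] 346 [ 0.351 -0.146  0.028] 0.042
side [125.  20.] 160 [0.351 1.687 0.028] 0.063
side [276.  75.] 298 [0.797 0.879 0.028] 0.063
side [214. 261.] 1527 [0.372 0.004 0.028] 0.082
side [278. 298.] 792 [ 0.464 -0.138  0.028] 0.054
side [221. 318.] 454 [ 0.351 -0.149  0.028] 0.04
```

View pics/tub0.png

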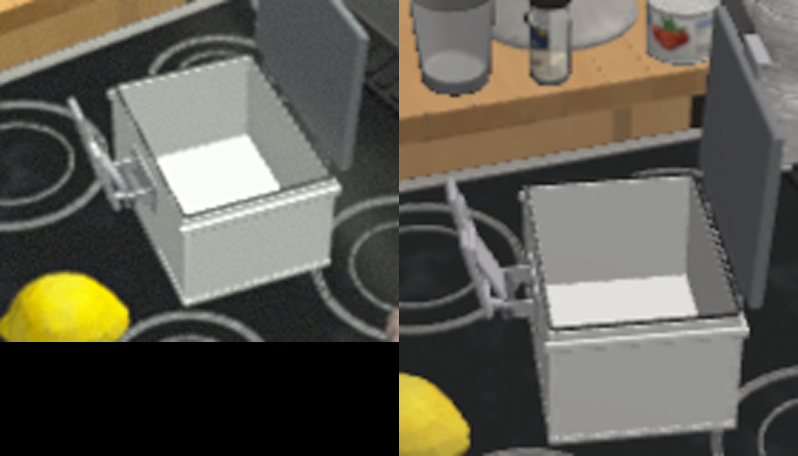

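The picture shows the open tub with rim corners at, for the side view, about (267,225), (337,223), (317,173), (258,176). The loop and lever stand raised and leaning outward on the left. The middle lemon, about 57 mm by area, is at (0.465, -0.138), which fits the description.

```bash
python3 - <<'E'
from h import *
from scipy.optimize import least_squares
S=cam("side");C=cam("scene")
f=lambda u,v:(215+(u-399)/2.85,110+v/2.85); g=lambda u,v:(195+u/2.85,170+v/2.85)
s=[f(548,328),f(746,322),f(690,180),f(523,188)];c=[g(183,220),g(340,185),g(250,60),g(112,92)]
L=np.array([[-.07,-.095],[.07,-.095],[.07,.095],[-.07,.095]])
for a,b in zip(s,c): print(np.round(tri((S,a),(C,b))[0],3))
def W(p,x,y,z): return np.array([p[0]+np.cos(p[2])*x-np.sin(p[2])*y,p[1]+np.sin(p[2])*x+np.cos(p[2])*y,z])
def res(p): return np.concatenate([proj(K,W(p,*l,.105))-uv for K,o in((S,s),(C,c)) for l,uv in zip(L,o)])
r=least_squares(res,[.6,.1,0]);print("tub",r.x,np.degrees(r.x[2]),np.round(r.fun,1))
print("tabend/top of loop",tri((S,f(450,180)),(C,g(72,98))), "lid top -y corner",tri((S,f(775,135)),(C,g(367,45))))
im={n:cv2.imread(f"pics/{n}0.png")[:,:,::-1].copy() for n in("scene","side")}
cs=[]
for n,K in(("scene",C),("side",S)):
    for ce,st,m in blobs(im[n]):
        if abs(ce[0]-280)<4 and abs(ce[1]-302)<8:
            P=np.array([onz(K,(u,v),.028)[:2] for v,u in np.argwhere(m)]);w,v=np.linalg.eigh(np.cov(P.T));print(n,np.degrees(np.arctan2(v[1,1],v[0,1])),np.sqrt(w)*4);cs.append((K,ce))
print("lemon",tri(*cs))
q=monitor.get_obs();M=R.from_rotvec(q["tool_rot"]).as_matrix();print(np.round(M,3))
print("view shift",M.T@(np.array([.44,-.08,.43])-q["tool_pos"]))
E
```

```text
[ 0.481 -0.021  0.111]
[ 0.616 -0.055  0.108]
[0.649 0.13  0.106]
[0.517 0.159 0.107]
tub [ 0.56764152  0.05718202 -0.19920219] -11.413444879509301 [-0.2  3.1 -0.6 -0.5  1.5 -1.6 -0.4 -0.2  0.3  1.6 -0.8 -0.8  0.6 -1.6
 -0.4 -1.2]
tabend/top of loop (array([0.4464906 , 0.10094881, 0.16758971]), np.float64(0.0014150821506705602)) lid top -y corner (array([ 0.61569872, -0.07316569,  0.27042247]), np.float64(0.002065841026977824))
scene -178.9841225683415 [0.07008373 0.07411353]
side 114.01498944680323 [0.06877912 0.07535261]
lemon (array([ 0.46418725, -0.13902135,  0.02885882]), np.float64(9.723284716049824e-05))
[[-0.968  0.251 -0.001]
 [ 0.251  0.968 -0.002]
 [ 0.    -0.002 -1.   ]]
view shift [-0.44600831 -0.59181223 -0.02542394]
```

Call:
step_arm:
  commands:
    - [100,[-480,-644,45],0]
    - [100,[-480,-644,45],0]
    - [100,[-480,-644,45],0]
    - [100,[-480,-644,45],0]
    - [100,[-480,-644,45],0]
    - [100,[-480,-644,45],0]
    - [100,[-480,-644,45],0]
    - [100,[-480,-644,45],0]
    - [100,[-480,-644,45],0]
    - [100,[-480,-644,45],0]
    - [100,[-480,-644,45],0]
    - [100,[-480,-644,45],0]
  squeeze: 30

```text
t: 1.65
tool_pos: [0.4395, -0.0908, 0.3626]
tool_rot: [0.399, 3.115, 0.0]
contact_force: [0.3, 1.2, 0.2]
opening: 0.0854
grip_force: 0.0
```

Call:
step_arm:
  commands:
    - [100,[0,0,0],0]
    - [100,[0,0,0],0]

```text
t: 1.9
tool_pos: [0.4391, -0.0885, 0.3623]
tool_rot: [-0.399, -3.115, -0.001]
contact_force: [0.5, 0.5, 0.4]
opening: 0.0851
grip_force: 0.0
```

```bash
python3 - <<'E'
from h import *
q=monitor.get_obs();im=eyes.get_image("wrist");cv2.imwrite("pics/w1.png",im[:,:,::-1]);K=cam("wrist")
M=R.from_rotvec(q["tool_rot"]).as_matrix();print(q["t"],q["tool_pos"],np.round(M,3).tolist())
for ce,st,m in blobs(im,400):
    P=np.array([onz(K,(u,v),.028)[:2] for v,u in np.argwhere(m)]);w,v=np.linalg.eigh(np.cov(P.T));print(ce,st,np.degrees(np.arctan2(v[1,1],v[0,1])),np.sqrt(w)*4,P.mean(0))
    p=np.array([*P.mean(0),.03]);print("tool-frame vector",M.T@(p-q["tool_pos"]), "long axis in tool",M.T@[*v[:,1],0])
E
```

```text
1.9 [ 0.439132   -0.08854371  0.36227186] [[-0.968, 0.252, -0.001], [0.252, 0.968, 0.001], [0.001, 0.001, -1.0]]
[354.55501425  81.53598676] [  303    10   107   142 10879] 151.34475831392479 [0.08086329 0.10583218] [ 0.36742556 -0.00679115]
tool-frame vector [0.08956436 0.06089293 0.33241564] long axis in tool [0.96997833 0.2431877  0.00133409]
[189.86234991 108.42024014] [ 156   86   67   47 2332] 70.2871044987184 [0.03616888 0.0544105 ] [ 0.35342488 -0.14158593]
tool-frame vector [ 0.06918105 -0.07308529  0.33231957] long axis in tool [-8.94583472e-02  9.95990478e-01  4.14598443e-04]
[231.43881733 228.29098361] [ 201  191   61   76 3416] 151.76133824319098 [0.05193771 0.07367212] [ 0.46238195 -0.13867108]
tool-frame vector [-0.0355332  -0.04283549  0.33220538] long axis in tool [0.97172082 0.23612891 0.00133253]
```

View pics/w1.png

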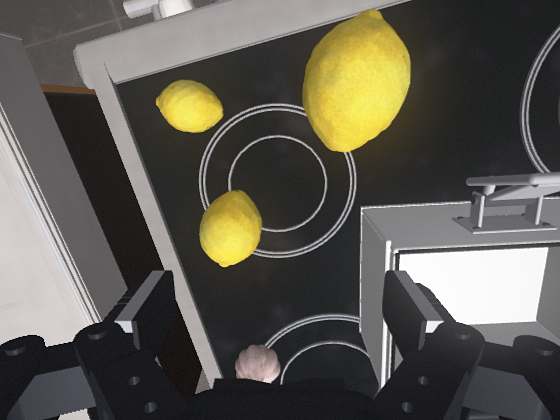

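The wrist picture shows the middle lemon at (231,228), 74 x 52 mm, between the large one at (355,82) and the small one at (190,108). Garlic is at (258,363) and the latch at (510,200). I choose the one at (231,228) and turn 14 degrees to grip across its width.

Call:
step_arm:
  commands:
    - [100,[-36,-43,60],10]
    - [100,[-36,-43,110],14]
    - [100,[-36,-43,150],14]
    - [100,[-36,-43,184],14]
    - [100,[-36,-43,184],14]
    - [50,[-36,-43,184],14]
    - [50,[-36,-43,184],14]
    - [50,[-36,-43,184],14]
    - [50,[-36,-43,184],14]
    - [50,[-36,-43,184],14]
  squeeze: 30

```text
t: 3.2
tool_pos: [0.4645, -0.1395, 0.1817]
tool_rot: [0.773, 3.041, -0.001]
contact_force: [-2.5, 2.4, 6.1]
opening: 0.0532
grip_force: 30.7
```

Call:
step_arm:
  commands:
    - [40,[0,0,-40],0]
    - [40,[0,0,-90],0]
    - [40,[0,0,-140],0]
    - [40,[0,0,-180],0]
    - [40,[-1,50,-185],-8]
    - [40,[-1,100,-185],-17]
    - [40,[-1,150,-185],-17]
    - [40,[-1,190,-185],-17]
    - [40,[-1,208,-185],-17]
    - [40,[-1,208,-185],-17]

```text
t: 4.45
tool_pos: [0.5638, 0.0436, 0.3645]
tool_rot: [0.313, 3.125, -0.001]
contact_force: [-0.2, -0.2, -0.4]
opening: 0.0532
grip_force: 32.1
```

```bash
python3 - <<'E'
from h import *
q=monitor.get_obs();print(q["tool_pos"],q["tool_rot"],q["opening"],q["grip_force"])
a=eyes.get_image("wrist")[:,:,::-1];b=eyes.get_image("side")[:,:,::-1];c=cv2.resize(b[90:290,190:390],(420,420))
cv2.imwrite("pics/w2.png",np.hstack([a[:,90:470],c]))
np.savez("w2.npz",K=cam("wrist")[0],E=cam("wrist")[1])
E
```

```text
[0.56375112 0.04357117 0.36449747] [ 3.13292531e-01  3.12508410e+00 -6.81305392e-04] 0.05315418381186732 32.120233783498406
```

View pics/w2.png

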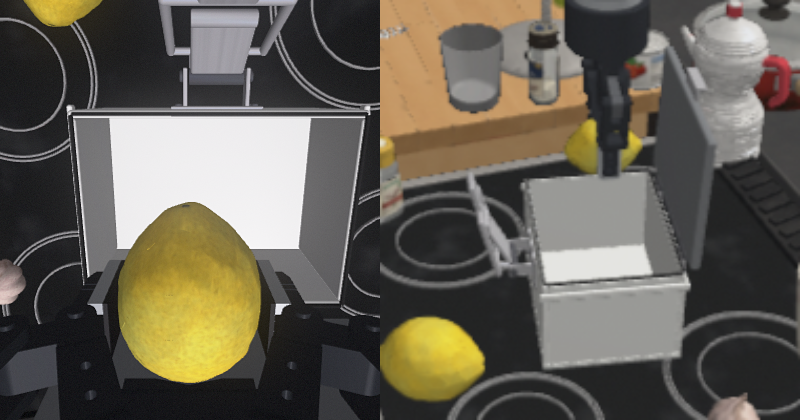

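The wrist half shows the lemon held over the tub, with front rim corners at about (160,110) and (458,112) in the full image. The loop and lever are above the front wall. The side half shows the lid a little past upright.

```bash
python3 - <<'E'
from h import *
d=np.load("w2.npz");K=(d["K"],d["E"])
a,b=[onz(K,p,.105) for p in((159,109),(459,112))];print(a,b,np.linalg.norm(a-b))
yax=(b-a)[:2]/np.linalg.norm((b-a)[:2]);yaw=np.arctan2(-yax[0],yax[1]);x=np.array([np.cos(yaw),np.sin(yaw)]);print("yaw",np.degrees(yaw),"centre",(a+b)[:2]/2+.07*x)
def tub(p,o=np.array([(a+b)[0]/2+.07*x[0],(a+b)[1]/2+.07*x[1]])):
    e=p[:2]-o;return np.round([e@x,e@yax,p[2]],4)
for n,uv,z in[("bar L",(255,50),.129),("bar R",(350,53),.129),("bracketL",(273,105),.07),("bracketR",(342,105),.07)]: print(n,tub(onz(K,uv,z)))
E
```

```text
[ 0.47973331 -0.01667032  0.105     ] [0.51870851 0.16468186 0.105     ] 0.18549306957056036
yaw -12.129194101355985 centre [0.56765825 0.0592976 ]
bar L [-0.101  -0.0316  0.129 ]
bar R [-0.1     0.0186  0.129 ]
bracketL [-0.0728 -0.0229  0.07  ]
bracketR [-0.0733  0.0261  0.07  ]
```

Call:
step_arm:
  commands:
    - [40,[0,0,50],0]
    - [40,[0,0,100],0]
    - [40,[0,0,140],0]
    - [40,[0,0,165],0]
    - [40,[0,0,173],0]
    - [40,[0,0,173],0]

```text
t: 5.3
tool_pos: [0.5636, 0.0423, 0.1911]
tool_rot: [0.318, 3.125, -0.0]
contact_force: [-0.3, 0.5, -0.5]
opening: 0.0529
grip_force: 32.1
```

Call:
step_arm:
  commands:
    - [40,[0,0,4],0]
    - [40,[0,0,4],0]
    - [85,[0,0,4],0]
    - [85,[0,0,4],0]
    - [85,[0,0,4],0]
    - [85,[0,0,-20],0]
    - [85,[0,0,-70],0]
    - [85,[0,0,-130],0]
    - [40,[0,0,-190],0]
    - [0,[0,0,-230],0]
    - [0,[0,0,-280],0]
    - [0,[0,0,-280],0]

```text
t: 6.8
tool_pos: [0.5641, 0.043, 0.4771]
tool_rot: [0.315, 3.115, 0.001]
contact_force: [-0.2, 0.1, 0.1]
opening: 0.0004
grip_force: 0.0
```

```bash
python3 - <<'E'
from h import *
q=monitor.get_obs();print(q["t"],q["tool_pos"],R.from_rotvec(q["tool_rot"]).as_matrix().round(3).tolist(),q["opening"])
a=eyes.get_image("wrist")[:,:,::-1];b=eyes.get_image("side")[:,:,::-1]
cv2.imwrite("pics/w3.png",a);cv2.imwrite("pics/s3.png",b)
np.savez("w3.npz",K=cam("wrist")[0],E=cam("wrist")[1])
cv2.imwrite("pics/m3.png",np.hstack([cv2.resize(a[:,80:480],(400,420)),cv2.resize(b[60:260,190:390],(400,400)) if 0 else cv2.resize(b[70:280,190:390],(400,420))]))
E
```

```text
6.8 [0.56406476 0.04304669 0.47707243] [[-0.98, 0.2, 0.01], [0.2, 0.98, -0.001], [-0.01, 0.001, -1.0]] 0.0003815342301315038
```

View pics/m3.png

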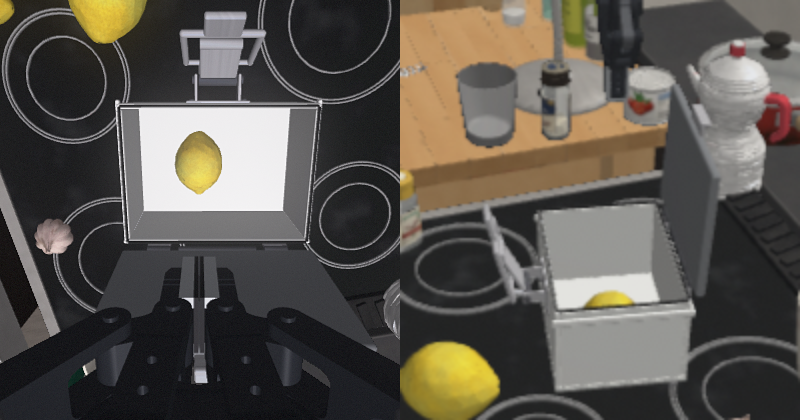

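The lemon lies in the tub at (199,162). The rim corners in the crop are (118,103), (322,101), (308,243) and (121,238), and the loop's tab and bar show at (222,13) and (223,37). I'll refine the tub, lid and loop poses from these.

```bash
cat > fit.py <<'E'
from h import *
from scipy.optimize import least_squares
S=cam("side");C=cam("scene");d=np.load("w3.npz");Wc=(d["K"],d["E"])
f=lambda u,v:(190+(u-400)/2,70+v/2); w=lambda u,v:(u+80,v)
f0=lambda u,v:(215+(u-399)/2.85,110+v/2.85); g=lambda u,v:(195+u/2.85,170+v/2.85)
s=[f0(548,328),f0(746,322),f0(690,180),f0(523,188)];c=[g(183,220),g(340,185),g(250,60),g(112,92)]
ww=[w(118,103),w(322,101),w(308,243),w(121,238)];ww=[ww[0],ww[3],ww[2],ww[1]]
L=np.array([[-.07,-.095],[.07,-.095],[.07,.095],[-.07,.095]])
def W(p,x,y,z): return np.array([p[0]+np.cos(p[2])*x-np.sin(p[2])*y,p[1]+np.sin(p[2])*x+np.cos(p[2])*y,z])
def res(p): return np.concatenate([proj(K,W(p,*l,.105))-uv for K,o in((S,s),(C,c),(Wc,ww)) for l,uv in zip(L,o)])
T=least_squares(res,[.567,.058,-.2],loss="soft_l1").x
def tub(p): return np.array([np.cos(T[2])*(p[0]-T[0])+np.sin(T[2])*(p[1]-T[1]),-np.sin(T[2])*(p[0]-T[0])+np.cos(T[2])*(p[1]-T[1]),p[2]])
E
python3 - <<'E'
from fit import *
print(T,np.degrees(T[2]),res(T).round(1))
# loop: plane y ~0, tab end in side & wrist
for n,a,b in[("tabend",f(489,210),w(225,12))]: print(n,tub(tri((S,a),(Wc,b))[0]),tri((S,a),(Wc,b))[1])
P=np.array([-.092,.071])
def res2(v):  # v: theta, y0 ; loop at stop psi=2.2
    th=v[0];ax=P+.016*np.array([np.cos(np.radians(265)-th),np.sin(np.radians(265)-th)])
    la=np.radians(78)-th+2.2+v[1];e=np.array([np.cos(la),np.sin(la)]);ha=np.radians(215)-th
    o=[]
    for y,r,uv in[(-.015,.097,w(206,13)),(.015,.097,w(244,12)),(-.031,.066,w(182,35)),(.031,.066,w(266,33))]:
        q=ax+r*e;o.append(proj(Wc,W(T,q[0],y,q[1]))-uv)
    q=ax+.097*e
    o.append(proj(S,W(T,q[0],0,q[1]))-f(489,210))
    h=P+.0575*np.array([np.cos(ha),np.sin(ha)]);o.append((proj(Wc,W(T,h[0],0,h[1]))-w(223,39)))
    return np.concatenate(o)
for st in([1.5,0],):
    r=least_squares(res2,st,loss="soft_l1");print(r.x,res2(r.x).round(1))
th=r.x[0];ax=P+.016*np.array([np.cos(np.radians(265)-th),np.sin(np.radians(265)-th)]);la=np.radians(78)-th+2.2+r.x[1];print("axle",ax,"loop deg",np.degrees(la),"bar",ax+.066*np.array([np.cos(la),np.sin(la)]),"tab",ax+.086*np.array([np.cos(la),np.sin(la)]))
# lid
def lid(v):
    o=[]
    for y,uv,cc in[(.097,f(668,86),S),(-.097,f(718,160),S)]:
        q=np.array([.073,.11])+.145*np.array([-np.cos(v[0]),np.sin(v[0])]);o.append(proj(cc,W(T,q[0],y,q[1]))-uv)
    return np.concatenate(o)
r=least_squares(lid,[1.6]);print("lid",r.x,r.fun.round(1))
E
```

```text
[ 0.56352423  0.05917879 -0.20155176] -11.548064972402639 [-2.6  2.8 -3.  -0.6 -0.4 -1.7 -2.3 -0.4 -1.7  1.7 -2.7 -0.6 -1.  -1.5
 -2.1 -1.1 -6.4 -0.1  0.3  8.5 -0.   3.5 -0.2  1.9]
tabend [-0.12471641  0.00068563  0.17361925] 0.003753500158944685
[ 1.67245461 -0.09975973] [-5.4  0.4  0.4  1.4 -2.4 -2.5 -6.  -0.5 -3.6  1.9 -4.5  0.2]
axle [-0.10771531  0.07400485] loop deg 102.51031247189881 bar [-0.12201192  0.13843781] tab [-0.12634423  0.15796295]
lid [1.65494725] [ 2.4 -1.  -2.1  9.2]
```

```bash
python3 - <<'E'
from fit import *
T[:]=[.567,.058,-.204]
print("moka base",tub(onz(S,(355,165),0)),tub(onz(S,(357,160),0)),"top knob",tub(tri((S,(358,96)),(C,(301,116)))[0]),"pan",tub(tri((S,(378,90)),(C,(308,106)))[0]))
E
```

```text
moka base [0.2088636  0.27364997 0.        ] [0.22052903 0.29829815 0.        ] top knob [0.20480902 0.29135148 0.19692204] pan [0.30708644 0.45194317 0.13316344]
```

Call:
step_arm:
  commands:
    - [0,[-45,5,0],0]
    - [0,[-95,10,0],0]
    - [0,[-140,15,0],0]
    - [0,[-140,15,35],0]
    - [0,[-140,15,68],0]
    - [0,[-125,15,68],0]
    - [0,[-105,15,68],0]
    - [0,[-89,15,68],0]
    - [0,[-72,15,69],0]
    - [0,[-56,15,70],0]
    - [0,[-40,15,76],0]
    - [0,[-25,15,83],0]

```text
t: 8.4
tool_pos: [0.5904, 0.0527, 0.3856]
tool_rot: [-0.316, -3.124, 0.0]
contact_force: [2.0, -0.5, 0.3]
opening: 0.0001
grip_force: 0.8
```

Call:
step_arm:
  commands:
    - [0,[14,0,2],0]
    - [0,[27,0,9],0]
    - [0,[39,0,20],0]
    - [0,[50,0,33],0]
    - [0,[59,0,48],0]
    - [0,[67,0,63],0]
    - [0,[71,0,77],0]
    - [0,[74,0,87],0]
    - [0,[74,0,93],0]
    - [0,[74,0,97],0]
    - [0,[74,0,97],0]

```text
t: 9.78
tool_pos: [0.5193, 0.0675, 0.292]
tool_rot: [0.316, 3.124, 0.0]
contact_force: [-1.0, 0.4, 3.4]
opening: 0.0001
grip_force: 1.8
```

Call:
step_arm:
  commands:
    - [0,[0,0,3],0]
    - [0,[0,0,3],0]
    - [0,[0,0,3],0]

```text
t: 10.15
tool_pos: [0.5198, 0.0675, 0.2908]
tool_rot: [0.315, 3.122, 0.001]
contact_force: [-2.4, 0.4, 11.2]
opening: -0.0
grip_force: 5.3
```

Call:
step_arm:
  commands:
    - [0,[0,0,-45],0]
    - [0,[0,0,-90],0]
    - [0,[30,0,-120],0]
    - [0,[50,0,-120],0]
    - [0,[50,0,-120],0]
    - [0,[50,0,-120],0]
    - [0,[50,0,-120],0]

```text
t: 11.02
tool_pos: [0.4701, 0.0774, 0.4071]
tool_rot: [-0.316, -3.125, 0.0]
contact_force: [0.1, -0.4, -0.4]
opening: 0.0001
grip_force: 0.0
```

```bash
python3 - <<'E'
from h import *
q=monitor.get_obs();print(q["t"],q["tool_pos"],R.from_rotvec(q["tool_rot"]).as_matrix().round(3).tolist())
a=eyes.get_image("wrist")[:,:,::-1];np.savez("w4.npz",K=cam("wrist")[0],E=cam("wrist")[1]);b=eyes.get_image("side")[:,:,::-1]
cv2.imwrite("pics/w4.png",a);cv2.imwrite("pics/s4.png",b)
o=np.zeros((570,800,3),np.uint8);o[:420,:400]=a[:,80:480];o[:400,400:]=cv2.resize(b[150:270,230:350],(400,400),interpolation=2)
cv2.imwrite("pics/m4.png",o[:420])
E
```

```text
11.025 [0.47014305 0.07735168 0.4071365 ] [[-0.98, 0.2, -0.001], [0.2, 0.98, -0.0], [0.001, -0.0, -1.0]]
```

View pics/m4.png

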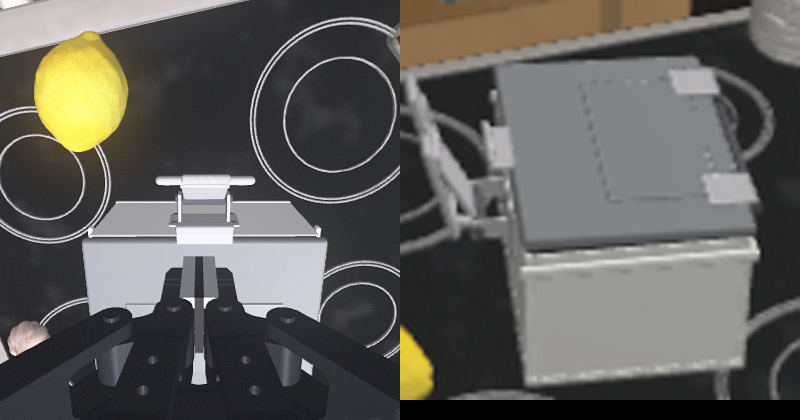

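```bash
python3 - <<'E'
from h import *
S=cam("side");d=np.load("w4.npz");Wc=(d["K"],d["E"])
a,b=[onz(Wc,(u+80,v),.119) for u,v in((83,240),(327,239))];print(a,b,np.linalg.norm(a-b))
yx=(b-a)[:2]/np.linalg.norm((b-a)[:2]);x=np.array([yx[1],-yx[0]]);print("yaw",np.degrees(np.arctan2(x[1],x[0])))
o=(a+b)[:2]/2+.072*x;print("tub",o)
tub=lambda p:np.round([(p[:2]-o)@x,(p[:2]-o)@yx,p[2]],4)
g=lambda u,v:(230+(u-400)/3.333,150+v/3.333)
print("tab end",tub(tri((S,g(412,77)),(Wc,(285,177)))[0]))
for u in(156,254): print("bar",tub(onz(Wc,(u+80,181),.138)))
for uv in((178,228),(232,228),(178,243),(232,243)): print("keep",tub(onz(Wc,(uv[0]+80,uv[1]),.124)))
print("cam",tub(Wc[1][:3,3]),"tcp",tub(monitor.get_obs()["tool_pos"]))
# side bar ends
print("side tab end at y=0 plane:")
p,dd=ray(S,g(412,77));n=yx;t=((o-p[:2])@yx)/(dd[:2]@yx);print(tub(p+dd*t))
E
```

```text
[ 0.47927009 -0.01675984  0.119     ] [0.51638712 0.16877946 0.119     ] 0.18921549582306502
yaw -11.312655745618665
tub [0.56842974 0.06188609]
tab end [-0.1297 -0.0006  0.1752]
bar [-0.1225 -0.0338  0.138 ]
bar [-0.1222  0.0332  0.138 ]
keep [-0.0833 -0.0204  0.124 ]
keep [-0.0832  0.0203  0.124 ]
keep [-0.0712 -0.0206  0.124 ]
keep [-0.071   0.0206  0.124 ]
cam [-0.1733 -0.0044  0.3756] tcp [-0.0995 -0.0041  0.4072]
side tab end at y=0 plane:
[-0.1269 -0.      0.1756]
```

```bash
python3 - <<'E'
import cv2
a=cv2.imread("pics/w4.png")[160:260,210:360];b=cv2.imread("pics/s4.png")[160:230,225:290]
import numpy as np
o=np.zeros((430,800,3),np.uint8);o[:267,:400]=cv2.resize(a,(400,267),interpolation=2);o[:430,400:]=cv2.resize(b,(400,430),interpolation=2);cv2.imwrite("pics/m5.png",o)
E
```

```text
(no output)
```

View pics/m5.png

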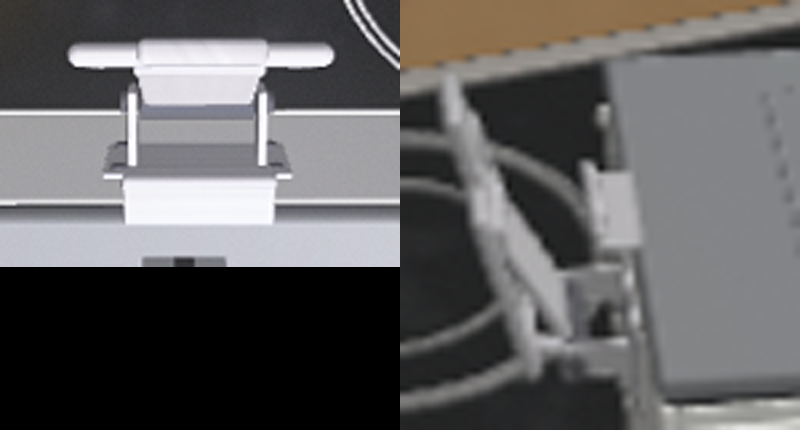

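The close crop shows the bar and tab edge-on in the wrist view, bar ends at about (236,181) and (334,181), in line with the keeper. The side view shows the tab end at about (233,173). The lid lies closed. I'll pinch the tab now.

Call:
step_arm:
  commands:
    - [60,[26,4,20],0]
    - [60,[26,4,45],0]
    - [60,[26,4,45],0]
    - [60,[26,4,70],0]
    - [60,[26,4,87],0]
    - [60,[26,4,87],0]
    - [25,[26,4,87],0]
    - [15,[26,4,87],0]
    - [15,[26,4,87],0]
    - [15,[26,4,87],0]
  squeeze: 20

```text
t: 12.38
tool_pos: [0.4453, 0.0867, 0.3218]
tool_rot: [0.316, 3.124, 0.0]
contact_force: [-1.0, -1.7, 3.0]
opening: 0.0292
grip_force: 22.3
```

Call:
step_arm:
  commands:
    - [15,[-10,0,-1],0]
    - [15,[-19,0,-2],0]
    - [15,[-30,0,-1],0]
    - [15,[-41,0,2],0]
    - [15,[-50,0,6],0]
    - [15,[-57,0,9],0]
    - [15,[-57,0,9],0]
    - [15,[-57,0,9],0]

```text
t: 13.38
tool_pos: [0.5011, 0.0752, 0.3121]
tool_rot: [0.316, 3.124, 0.0]
contact_force: [2.9, 1.0, 2.8]
opening: 0.0293
grip_force: 25.3
```

```bash
python3 - <<'E'
from h import *
b=eyes.get_image("side")[:,:,::-1];c=eyes.get_image("scene")[:,:,::-1]
o=np.hstack([cv2.resize(b[120:240,220:340],(400,400),interpolation=2),cv2.resize(c[150:270,200:320],(400,400),interpolation=2)]);cv2.imwrite("pics/m6.png",o)
E
```

```text
(no output)
```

View pics/m6.png

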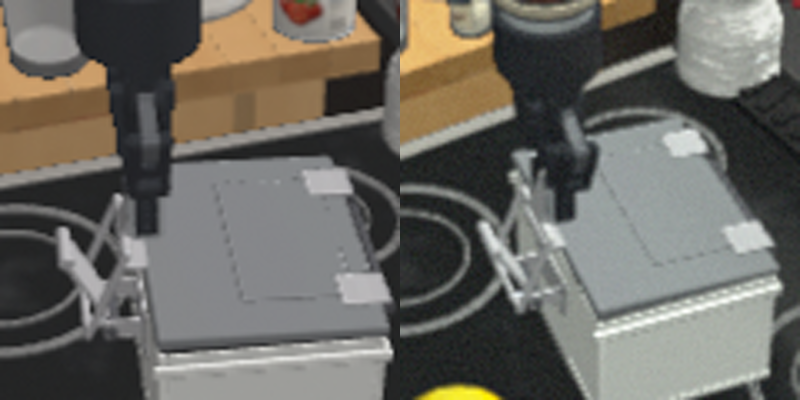

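The loop (side crop near (120,225)) now leans inward over the lid edge and the lever (75,265) is still raised. I'll lower it and let go.

Call:
step_arm:
  commands:
    - [15,[-4,0,3],0]
    - [15,[-6,0,5],0]
    - [15,[-6,0,5],0]
    - [45,[-6,0,5],0]
    - [60,[-6,0,5],0]
    - [60,[-6,0,5],0]
    - [60,[-6,0,-40],0]
    - [60,[-6,0,-90],0]
    - [0,[25,0,-100],0]
    - [0,[25,0,-100],0]
    - [0,[25,0,-100],0]

```text
t: 14.85
tool_pos: [0.4763, 0.0802, 0.4108]
tool_rot: [-0.316, -3.125, 0.0]
contact_force: [-0.5, 0.5, -0.0]
opening: 0.0003
grip_force: 0.0
```

```bash
python3 - <<'E'
from h import *
q=monitor.get_obs();print(q["t"],q["tool_pos"])
a=eyes.get_image("wrist")[:,:,::-1];np.savez("w7.npz",K=cam("wrist")[0],E=cam("wrist")[1]);b=eyes.get_image("side")[:,:,::-1]
cv2.imwrite("pics/w7.png",a);cv2.imwrite("pics/s7.png",b)
cv2.imwrite("pics/m7.png",np.hstack([cv2.resize(a[130:310,190:370],(400,400),interpolation=2),cv2.resize(b[160:250,230:320],(400,400),interpolation=2)]))
E
```

```text
14.85 [0.47625737 0.08019148 0.41084456]
```

View pics/m7.png

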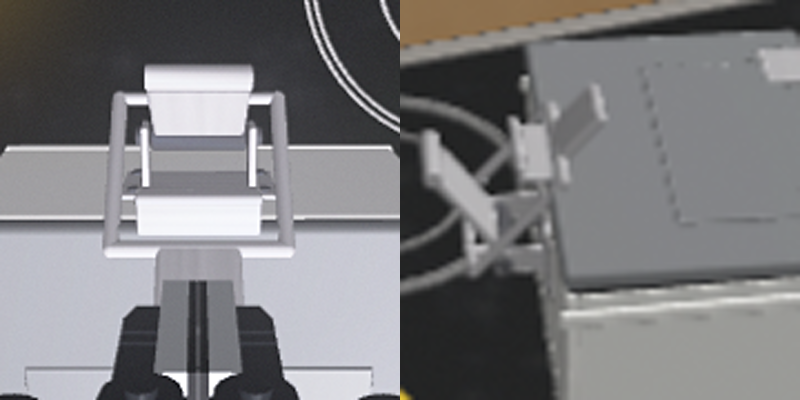

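The wrist crop shows the bar at about (200,247) inward of the keeper (200,215). The side crop shows the loop lying over the lid edge and the lever still raised, tip at (430,138). Next I locate the lever tip.

```bash
python3 - <<'E'
from h import *
S=cam("side");d=np.load("w7.npz");Wc=(d["K"],d["E"])
yaw=np.radians(-11.5);x=np.array([np.cos(yaw),np.sin(yaw)]);yx=np.array([-x[1],x[0]]);o=np.array([.568,.061])
tub=lambda p:np.round([(p[:2]-o)@x,(p[:2]-o)@yx,p[2]],4)
w=lambda u,v:(190+u*.45,130+v*.45);s=lambda u,v:(230+(u-400)*.225,160+v*.225)
print("lever tip",tub(tri((S,s(430,138)),(Wc,w(199,68)))[0]),tri((S,s(430,138)),(Wc,w(199,68)))[1])
print("bar",tub(onz(Wc,w(110,250),.127)),tub(onz(Wc,w(290,250),.127)),"lip",tub(onz(Wc,w(136,195),.126)),tub(onz(Wc,w(264,195),.126)))
q=monitor.get_obs();print("tcp",tub(q["tool_pos"]))
E
```

```text
lever tip [-0.1255  0.0007  0.1295] 0.0031994883080464897
bar [-0.0657 -0.0301  0.127 ] [-0.0657  0.0317  0.127 ] lip [-0.0852 -0.0208  0.126 ] [-0.0852  0.0224  0.126 ]
tcp [-0.0935  0.0005  0.4105]
```

Call:
step_arm:
  commands:
    - [0,[10,0,50],0]
    - [0,[10,0,90],0]
    - [0,[10,0,110],0]
    - [0,[10,0,119],0]
    - [0,[15,0,123],0]
    - [0,[23,0,129],0]
    - [0,[29,0,134],0]
    - [0,[34,0,139],0]
    - [0,[38,0,145],0]
    - [0,[42,0,150],0]
    - [0,[42,0,150],0]
    - [0,[42,0,150],0]

```text
t: 16.45
tool_pos: [0.4349, 0.0887, 0.2615]
tool_rot: [-0.316, -3.124, -0.0]
contact_force: [1.0, -0.2, 0.0]
opening: -0.0001
grip_force: 0.4
```

```bash
python3 - <<'E'
from h import *
b=eyes.get_image("side")[:,:,::-1];c=eyes.get_image("scene")[:,:,::-1]
o=np.hstack([cv2.resize(b[150:240,230:320],(400,400),interpolation=2),cv2.resize(c[180:260,205:285],(400,400),interpolation=2)]);cv2.imwrite("pics/m8.png",o)
E
```

```text
(no output)
```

View pics/m8.png

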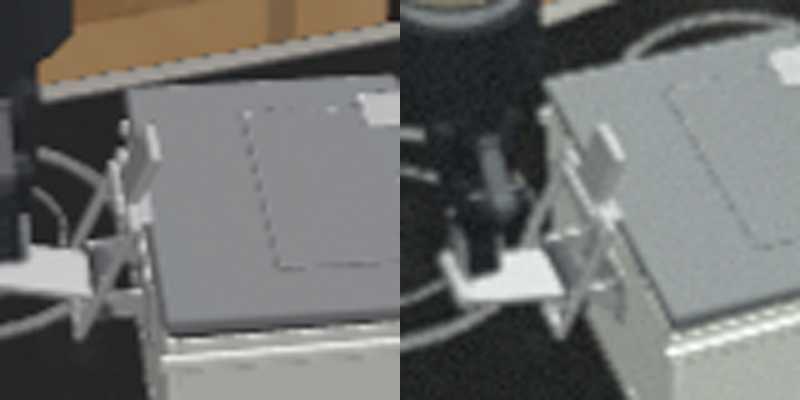

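The pictures show the lever about level under the fingertips, and the bar drawn in behind the keeper's lip with the tab standing up. I press on down.

Call:
step_arm:
  commands:
    - [0,[4,0,7],0]
    - [0,[6,0,13],0]
    - [0,[6,0,19],0]
    - [0,[5,0,25],0]
    - [0,[3,0,31],0]
    - [0,[1,0,37],0]
    - [0,[1,0,41],0]
    - [0,[1,0,41],0]

```text
t: 17.55
tool_pos: [0.4343, 0.0888, 0.2212]
tool_rot: [-0.316, -3.124, 0.001]
contact_force: [-3.2, 0.0, 8.5]
opening: -0.0001
grip_force: 4.3
```

Call:
step_arm:
  commands:
    - [0,[0,0,3],0]
    - [0,[0,0,5],0]
    - [0,[0,0,5],0]

```text
t: 17.92
tool_pos: [0.4352, 0.089, 0.2205]
tool_rot: [-0.315, -3.122, 0.002]
contact_force: [-20.3, -1.5, 38.3]
opening: 0.0001
grip_force: 21.0
```

Call:
step_arm:
  commands:
    - [0,[2,0,-5],0]
    - [0,[5,0,-40],0]
    - [0,[5,0,-100],0]
    - [0,[5,0,-150],0]
    - [0,[5,0,-190],0]
    - [0,[5,0,-190],0]
    - [0,[5,0,-190],0]

```text
t: 18.8
tool_pos: [0.429, 0.0898, 0.404]
tool_rot: [-0.316, -3.123, 0.001]
contact_force: [-0.0, -0.5, 0.2]
opening: -0.0002
grip_force: 0.0
```

```bash
python3 - <<'E'
from h import *
a=eyes.get_image("wrist")[:,:,::-1];b=eyes.get_image("side")[:,:,::-1]
o=np.hstack([cv2.resize(b[150:240,230:320],(400,400),interpolation=2),cv2.resize(a[100:400,130:430],(400,400),interpolation=2)]);cv2.imwrite("pics/m9.png",o)
E
```

```text
(no output)
```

View pics/m9.png

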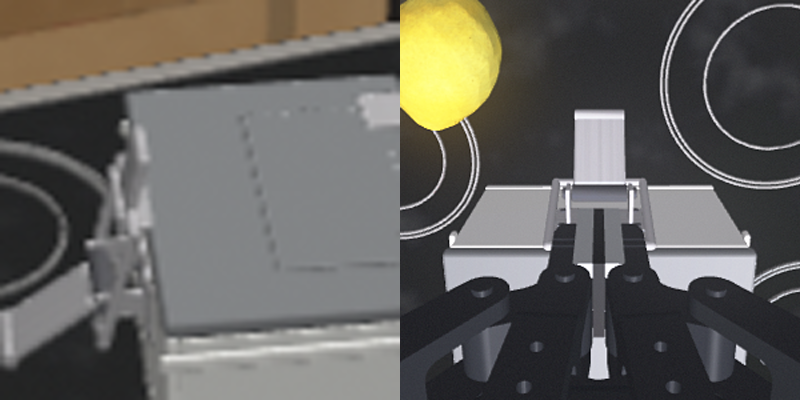

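The side view shows the lever folded down, its handle at (40,310) pointing below level, and the loop standing upright behind the lip. The gripper is clear.

```bash
python3 -c "
from station import finish_job
print(finish_job())"
```

```text
the job is handed in; nothing more can be done
None
```

The job is handed in at about 19 s of the 61 s allowed: the middle-sized lemon was lowered into the tub, the lid is down, the loop's bar sits behind the keeper's lip, and the lever stayed down after I let go. I checked the latch by picture but did not measure how tight the lid is; the arm never went near the garlic, mug or spice jar.

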